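# Pack the scanner's gauge balls away in their slide-in case

### The job

Finish packing up the hand scanner's two steel gauge balls: one already sits in a dimple of the loose wooden tray; set the other, lying on the table, in the empty dimple, then slide the loaded tray into the open end of the plywood case until it is fully home against the back of the case. The case is only stuck by hand onto its grey base board, somewhat off centre, so feel for it; both balls must still be sitting in their dimples at the end.

Things in the scene. Friction and masses are not known exactly. Their poses are not given: they have to be found in the camera images.
- ball_a_center (a point): Centre of the loose steel gauge ball, 30 mm in diameter, about 80 g, at rest on the table at the start; it rolls when nudged. The axes mean nothing.
- ball_b_center (a point): Centre of the other gauge ball, the same as the first, which already sits in the tray's dimple 0.
- tray: Loose brown wooden tray, a slab 150 mm long (x), 56 wide (y), 12 thick (z up), about 0.18 kg, same at both ends, lying flat on the table. Origin: centre of its underside. On its long middle line, 38 mm either side of the middle, are two dimples (round holes 20 mm wide, 6 deep); a seated ball's centre is 23 mm, its top 38 mm above the tray's underside.
- tray_hole0 (a point): Centre of the mouth of dimple 0, already taken by a ball, at the level of the tray's upper face, 38 mm from the tray's middle towards its +x end. A seated ball's centre is 11 mm above this point. Axes as the tray's.
- tray_hole1 (a point): Centre of the mouth of dimple 1, empty at the start, 38 mm towards the tray's -x end; otherwise the same.
- board: Grey base board 158 mm long (x), 124 wide (y), 5 thick (front edge sloped over 9 mm), fixed to the table; carries the plywood case. x points the way the tray slides in, y across, z up. Origin at table level, x where the tray's origin is when home, y at the board's middle; the board spans x = -77 to +81 mm. The case is fixed parallel to it but up to 18 mm to either side of its middle, unreported.
- board_front (a point): Point on the board's upper face, at x = -77 mm, y = 0: the middle of its front edge. The case's open end is in line with this edge. Clear width inside 58 mm, widened to about 62 by bevels over the first 7 mm; the board is its floor; clear height 42 mm. Outside width 68 mm. How far the case's middle is from this point along y (up to 18 mm) is not reported. Axes as the board's.
- board_stop (a point): Point on the board's upper face, at x = +75 mm, y = 0, in the plane of the inner face of the case's back wall. Walls are 5 mm thick and rise 42 mm over the board; the 4 mm roof (top 51 mm above the table) covers them from x = -40 mm to the back, leaving a thumb opening at the front. A tray that is home touches the back wall and has its tail 2 mm inside the open end.
There are look-alikes about, which are no part of the job. What is shaped like the part that bears ball_a_center but blue is not meant.

How it is judged (in metres and radians):
On the way:
1. the loose ball sits in the empty dimple, and the other still in its own, while the tray is still out of the case (x of tray in the frame of board below -0.1 m and horizontal distance between ball_a_center and tray_hole1 below 0.004 m and horizontal distance between ball_b_center and tray_hole0 below 0.004 m and distance between each of ball_a_center, ball_b_center and tray below 0.048 m and contact force between the fingers and ball_a below 0.1 N and contact force between the fingers and ball_b below 0.1 N), for 0.2 s.
At the end, for the whole second after the job is handed in: The tray lies flat on the board inside the case, within 5 mm of fully home and in line with the board (within 0.06 rad), at rest, with one ball sitting in each of its two dimples (centres within 4 mm of the dimples' middles, seen from above) (x of tray in the frame of board between -0.005 and 0.005 m and y of tray in the frame of board between -0.022 and 0.022 m and z of tray in the frame of board between 0.002 and 0.008 m and angle between the x axis of tray and the x axis of board, either way round below 0.06 rad and angle between tray's own z axis and vertical below 0.05 rad and horizontal distance between ball_a_center and tray_hole1 below 0.004 m and horizontal distance between ball_b_center and tray_hole0 below 0.004 m and distance between each of ball_a_center, ball_b_center and tray below 0.048 m and linear speed of tray below 0.01 m/s); the robot touches nothing.
It also fails if it takes over 72 s, if anything falls off the work surface, if the arm or the gripper's body presses on something with over 40 N, if the wrist force passes 120 N, or if a joint passes its speed limit or range.

### The arm

A 6-joint arm with a two-finger parallel gripper is mounted at the origin on the work surface. World frame = base frame: x ahead of the robot, y to its left, z up, the work surface at z = 0. Lengths are in mm, angles in rad, forces in N, time in s.
With the tool pointing down it reaches from about 275 to 875 mm from the base axis. Payload 12.5 kg.
Tool frame: the origin (TCP) lies midway between the tips of the shut fingers; the grasp point (between the pads) lies 19 mm behind it; z points along the fingers, y is the line along which they close (so a half turn about z gives the same grasp; the last joint's range is limited). The gripper opens to 85 mm and grips with 20 to 120 N. Pads are 22 mm wide; open, the fingers measure 114 mm over their backs; the gripper's body (76 mm by 85 mm) begins 54 mm behind the grasp point. The pads swing forward as they close: fully open they stand 13 mm farther back than shut.
Start: joints at [1.054, 0.351, 1.652, -0, 1.139, -0.085], TCP at [230.146, 499.517, 231.29] pointing down, gripper open.
Joint ranges: [-2.75, 2.75], [-0.79, 2.1], [0.01, 2.65], [-1.57, 4.71], [0.07, 3.14], [-2.87, 2.87]. Speed limits (rad/s): [2.22, 2.22, 2.79, 3.14, 3.14, 3.14].

### API

Orientations are given as a rotation vector (axis times angle).
In Python, from cell import r gives the robot as it stands.
- The arm moves only by the shell command python3 -m jog 'ROWS' [OPENING]. ROWS is JSON, a list of rows, each a list of 6 numbers: the shift along the tool's x, y, z in cm, then the turn, a rotation vector about the tool's x, y, z in degrees. A call has exactly 5 rows; each row is the pose to reach, as a shift and turn from the pose commanded when the call began, along the tool's axes at that moment; what a row does not reach only later rows make up. A row lasts 1/10 s, in which the tool goes at most 50 mm and 8.59 degrees, less where a joint would pass 70% of its speed; a pose out of reach is approached as far as the arm can. A call with a gripper value outside its range is refused whole. OPENING is the closure, from 0 (fully open) to 1 (shut), set as the call begins (- or left out, the last holds). The fingers move at their own pace and stop on an object; the grip force is fixed at half the most. Time passes only in rows, so rows that repeat a pose let the fingers close, or fill a call up. It gives the time, the measured TCP pose, the force, the opening and the grip force at its end, in the units of the state.
- r.read_state(): the state, without advancing time (a new reading comes with each control period).
- r.capture(name): name is "scene" or "side" or "wrist"; returns a dict with "img" (480x640x3 uint8, red, green, blue), "camera_matrix" (3x3 intrinsics, pixels), "origin" and "attitude" of the camera in the world. Camera axes: x right, y up, looking along -z (the intrinsics and any distortion apply to the point x, -y, -z); pixel columns grow to the right and rows downward; lengths in mm; the calibration is good to about 2 mm. A picture is of the moment at which its call begins. There is no depth.
- r.job_done(): hands the job in; it is judged then, once.
The state is a dict: "clock": time; "joints": joint angles; "joint_vel": joint speeds; "tau": joint torques, N m; "eef_pos": TCP position; "ee_rot": TCP orientation; "ft_force": force on the tool from outside, world axes, zero at the start; "moment": the same for the moment, N m; "grip_width": finger opening in mm; "gripper_force": force on a finger pad.
Only numpy, scipy, OpenCV 4.12 (cv2) and the standard library are available. Lean on these libraries where they do the work, as an engineer would, in place of code of your own. Each camera call takes 0.05 s, during which the arm holds its last target. There are 200 camera calls.

## Working session

There is one attempt and no reset: what is moved stays moved. The work goes in short steps, Python scripts to look and compute and a shell command to move; the robot and the scene stay as the last step left them, time stands still between calls to the robot, and variables do not carry over. Pictures are saved under pics/ and viewed, at most 10 in all, crops included, and the job is handed in when it is done.

```bash
ls; mkdir -p pics
python3 - <<'E'
from cell import r
import cv2
for n in ("scene","side","wrist"):
    c=r.capture(n); cv2.imwrite(f"pics/{n}0.png",c["img"][:,:,::-1]); print(n,c["camera_matrix"],c["origin"],c["attitude"],[k for k in c])
print(r.read_state())
E
```

```text
pics
scene [[534.01470231   0.         332.38240258]
 [  0.         534.01470231 248.73771469]
 [  0.           0.           1.        ]] [1024.68760891 -347.61334313  564.18673799] [0.76271379 0.40870542 0.93704195] ['img', 'camera_matrix', 'origin', 'attitude']
side [[503.84166123   0.         323.03055988]
 [  0.         503.84166123 239.28296649]
 [  0.           0.           1.        ]] [341.21111297 515.99902686 441.06488754] [ 0.21665514 -1.29147015 -2.47833123] ['img', 'camera_matrix', 'origin', 'attitude']
wrist [[332.98508208   0.         315.96133028]
 [  0.         332.98508208 236.42699496]
 [  0.           0.           1.        ]] [166.56768714 527.90862925 373.58446349] [-0.24945985 -0.1560561   1.1308118 ] ['img', 'camera_matrix', 'origin', 'attitude']
{'clock': 0.15, 'joints': array([ 1.05435991e+00,  3.51086326e-01,  1.65224154e+00,  3.84055544e-06,
        1.13908793e+00, -8.46262766e-02]), 'joint_vel': array([ 0.00046902, -0.00128348, -0.00048678,  0.00186426, -0.00073874,
       -0.00062248]), 'tau': array([ 2.86718850e-04, -5.06252611e+01, -2.91501349e+01, -1.04266448e-04,
        3.36116849e-03,  7.14547900e-05]), 'eef_pos': array([230.05612395, 499.31529298, 230.90992317]), 'ee_rot': array([-6.72977842e-01, -3.06841193e+00,  1.23331367e-03]), 'ft_force': array([-0.10474225, -0.17337148, -0.92685834]), 'moment': array([ 0.04155177,  0.00435206, -0.01741984]), 'gripper_force': 0.0, 'grip_width': 85.51687528950148}
```

View pics/scene0.png

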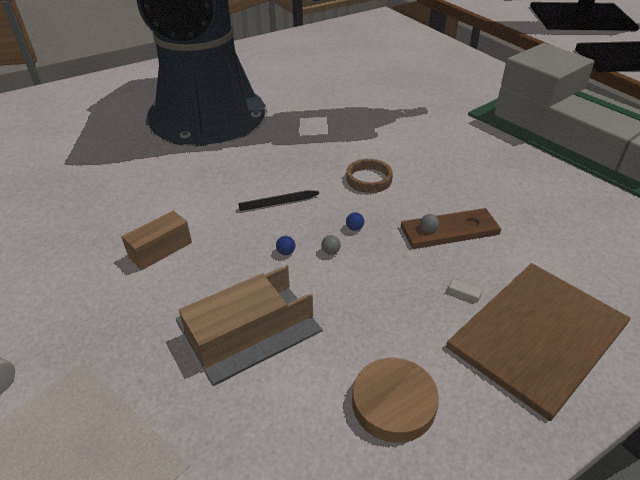

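View pics/side0.png

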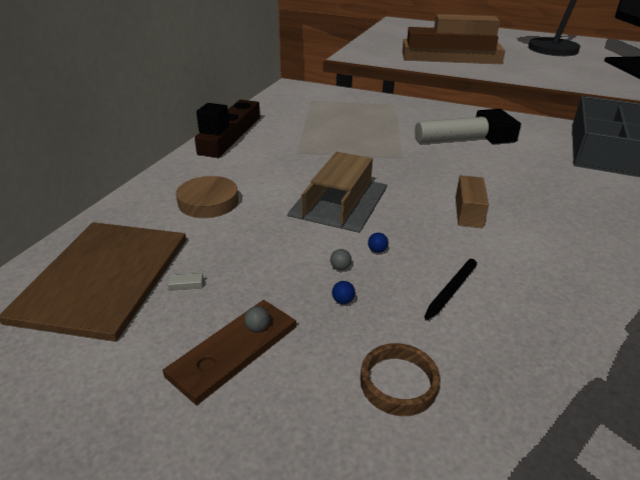

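The scene view shows the open-ended case on its grey board at (255,325), with the open end to the right. The tray is at (450,228), with the seated ball at (429,223) and the empty dimple at (473,221).

Candidates for the loose ball:
- grey at scene (331,245) / side (341,260)
- blue at scene (286,245) and (355,221), which are decoys
- grey at scene (429,223), which is the one already seated in the tray

I choose the grey ball at (331,245).

```bash
cat > h.py <<'E'
import numpy as np, cv2
from scipy.spatial.transform import Rotation as R
def ray(c,u,v):
    K=c["camera_matrix"]; d=np.array([(u-K[0,2])/K[0,0],-(v-K[1,2])/K[1,1],-1.])
    return np.array(c["origin"]),R.from_rotvec(c["attitude"]).apply(d/np.linalg.norm(d))
def plane(c,u,v,z):
    o,d=ray(c,u,v); return o+d*(z-o[2])/d[2]
def proj(c,p):
    K=c["camera_matrix"]; q=R.from_rotvec(c["attitude"]).inv().apply(np.array(p,float)-c["origin"])
    return K[0,2]-K[0,0]*q[0]/q[2], K[1,2]+K[1,1]*q[1]/q[2]
def tri(c1,p1,c2,p2):
    o1,d1=ray(c1,*p1);o2,d2=ray(c2,*p2)
    t=np.linalg.lstsq(np.c_[d1,-d2],o2-o1,rcond=None)[0]; a=o1+t[0]*d1;b=o2+t[1]*d2
    return (a+b)/2,np.linalg.norm(a-b)
def comp(mask,u,v):
    """contour of the mask component nearest to pixel"""
    cs,_=cv2.findContours(mask.astype(np.uint8),cv2.RETR_EXTERNAL,cv2.CHAIN_APPROX_NONE)
    cs=[k for k in cs if cv2.contourArea(k)>60]
    return max(cs,key=lambda k:cv2.pointPolygonTest(k,(float(u),float(v)),True))
E
python3 - <<'E'
from cell import r
from h import *
np.set_printoptions(precision=1,suppress=True)
s=r.capture("scene"); t=r.capture("side")
for n,c,px in (("scene",s,[(331,245),(429,223),(355,221),(200,300+60)]),("side",t,[(341,260),(257,319),(343,292)])):
    im=c["img"]; 
    for u,v in px: print(n,u,v,im[v,u],im[v+25,u+25] if v<450 else 0)
    hsv=cv2.cvtColor(im,cv2.COLOR_RGB2HSV)
    u,v=px[1]
    m=(hsv[:,:,1]>90)&(hsv[:,:,0]<20); k=comp(m,*{"scene":(450,240),"side":(230,365)}[n])
    hull=cv2.convexHull(k); ap=cv2.approxPolyDP(hull,4,True)[:,0]; print("tray",ap.tolist())
    for p in ap: print("   z12",plane(c,*p,12)[:2],"z0",plane(c,*p,0)[:2])
A,e=tri(s,(330.5,245),t,(341,260)); print("ballA",A,e)
B,e=tri(s,(429,223.5),t,(257,319.5)); print("ballB",B,e)
h,e=tri(s,(473,221),t,(207,364)); print("hole1",h,e)
for n,c,ps in (("scene",s,[(321,327),(211,381)]),("side",t,[(290,214),(360,227),(386,182)])):
    for p in ps: print(n,p,plane(c,*p,0),plane(c,*p,5))
a=s["img"][200:400,170:340]; b=t["img"][140:290,270:440]
a=cv2.resize(a[:,:,::-1],None,fx=2.8,fy=2.8,interpolation=2); b=cv2.resize(b[:,:,::-1],(300,265),interpolation=2)
o=np.zeros((560,780,3),np.uint8); o[:,:476]=a[:560]; o[:265,478:778]=b; cv2.imwrite("pics/c1.png",o)
E
```

```text
scene 331 245 [91 93 91] [146 138 136]
scene 429 223 [82 81 80] [149 141 141]
scene 355 221 [40 54 95] [149 141 139]
scene 200 360 [53 50 49] [151 142 141]
tray [[499, 231], [413, 248], [401, 225], [485, 209]]
   z12 [626.6 231.3] z0 [617.9 243.9]
   z12 [583.7  89.8] z0 [574.1  99.3]
   z12 [530.3 108.8] z0 [519.5 118.7]
   z12 [573.3 253.5] z0 [563.5 266.5]
side 341 260 [80 84 81] [120 116 112]
side 257 319 [83 88 84] [115 110 107]
side 343 292 [20 42 98] [114 109 106]
tray [[295, 320], [292, 329], [197, 404], [164, 375], [163, 369], [262, 300]]
   z12 [524.1 115.5] z0 [529.2 104.3]
   z12 [521.3 130.6] z0 [526.3 119.8]
   z12 [566.6 262.2] z0 [572.9 255.1]
   z12 [619.  244.1] z0 [626.7 236.5]
   z12 [624.8 237.8] z0 [632.7 230. ]
   z12 [576.8  98.8] z0 [583.4  87.2]
ballA [511.7 -14.7  14.4] 0.19737110658224852
ballB [560.9 140.7  22. ] 1.198678279549713
hole1 [585.3 214.1  11.8] 0.5828809972927614
scene (321, 327) [ 630.4 -106.7    0. ] [ 633.9 -108.8    5. ]
scene (211, 381) [ 629.2 -265.8    0. ] [ 632.7 -266.5    5. ]
side (290, 214) [ 635.8 -116.4    0. ] [ 632.5 -109.2    5. ]
side (360, 227) [ 518.6 -124.8    0. ] [ 516.5 -117.5    5. ]
side (386, 182) [ 520.2 -284.2    0. ] [ 518.1 -275.1    5. ]
```

View pics/c1.png

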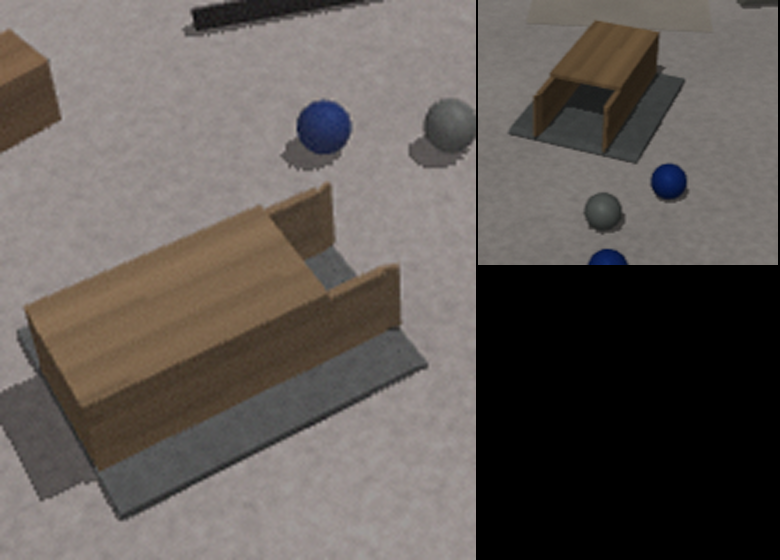

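The crop confirms a plain grey ball at crop (450,125), with a blue one at (323,127). The case walls stand on the grey board, and the open end faces +y in the world. Triangulation puts the ball's centre at z = 14.4, which fits 15. The seated ball is at z = 22, which fits 23.

```bash
cat >> h.py <<'E'
def go(x,y,z,yaw):
    """print tool-axis shift (cm) and turn (deg) to bring TCP to x,y,z with tool y at yaw deg (mod 180), tool down"""
    from cell import r
    s=r.read_state(); M=R.from_rotvec(s["ee_rot"]).as_matrix()
    d=M.T@(np.array([x,y,z])-s["eef_pos"])/10
    cur=np.degrees(np.arctan2(M[1,1],M[0,1])); dy=(yaw-cur+90)%180-90
    xw,yw=np.radians(cur+dy),0
    Y=np.array([np.cos(xw),np.sin(xw),0]);Z=np.array([0,0,-1.]);T=np.c_[np.cross(Y,Z),Y,Z]
    rv=np.degrees(R.from_matrix(M.T@T).as_rotvec())
    print("at",s["eef_pos"].round(1),"yaw",cur.round(1),"t",round(s["clock"],2),"F",s["ft_force"].round(1),"w",round(s["grip_width"],1),"-> shift cm",d.round(2),"turn",rv.round(1))
E
python3 - <<'E'
from cell import r
from h import *
s=r.capture("scene"); t=r.capture("side")
print(tri(s,(286,245),t,(378,243)),tri(s,(355,221),t,(343,292)))
go(512,-15,140,65)
go(512,-15,140,0)
E
```

```text
(array([475.34448957, -72.79253144,  15.21003363]), np.float64(0.14995970113930768)) (array([486.05971191,  49.24784489,  15.95052317]), np.float64(0.6789390197896765))
at [230.1 499.5 231.2] yaw 65.3 t 0.35 F [-0.7  0.   0.1] w 85.5 -> shift cm [-47.13 -34.92   9.12] turn [-0.  -0.   0.3]
at [230.1 499.5 231.2] yaw 65.3 t 0.35 F [-0.7  0.   0.1] w 85.5 -> shift cm [-47.13 -34.92   9.12] turn [-0.   0.  65.3]
```

```bash
python3 -m jog '[[-3.6,-2.7,0.7,0,0,0],[-7.2,-5.4,1.4,0,0,0],[-11,-8,2.1,0,0,0],[-14.7,-10.8,2.8,0,0,0],[-18.3,-13.5,3.5,0,0,0]]' 0 ; python3 -m jog '[[-3.6,-2.7,0.7,0,0,8],[-7.2,-5.4,1.4,0,0,16],[-11,-8,2.1,0,0,24],[-14.7,-10.8,2.8,0,0,32],[-18.3,-13.5,3.5,0,0,40]]'; python3 -c "
from h import *
go(512,-15,140,0)"
```

```text
clock: 0.85
eef_pos: [340.4, 298.7, 196.2]
ee_rot: [0.673, 3.068, 0.0]
ft_force: [1.2, 1.1, 0.7]
grip_width: 85.4
gripper_force: 0.0
clock: 1.35
eef_pos: [450.3, 99.2, 161.2]
ee_rot: [1.69, 2.648, 0.001]
ft_force: [0.6, 1.3, -0.5]
grip_width: 85.5
gripper_force: 0.0
at [450.3  99.2 161.2] yaw 24.9 t 1.35 F [ 0.6  1.3 -0.5] w 85.5 -> shift cm [-12.96   0.78   2.12] turn [ 0.   0.  24.9]
```

```bash
python3 -m jog '[[-4,0.2,0.5,0,0,7],[-8,0.5,1.2,0,0,14],[-12,0.7,2,0,0,22],[-13,0.8,2.1,0,0,24.9],[-13,0.8,2.1,0,0,24.9]]' 0.3
python3 - <<'E'
from cell import r
from h import *
w=r.capture("wrist"); cv2.imwrite("pics/w1.png",w["img"][:,:,::-1])
print(proj(w,(512,-15,15)))
go(512,-15,60,0)
E
```

```text
clock: 1.85
eef_pos: [512.7, -14.3, 139.9]
ee_rot: [-2.217, -2.225, 0.0]
ft_force: [-0.9, 0.9, 0.9]
grip_width: 59.7
gripper_force: 0.0
(np.float64(315.662199450598), np.float64(227.98100261526332))
at [512.2 -13.3 140.1] yaw 0.4 t 1.9 F [-0.5  0.3 -0.1] w 59.9 -> shift cm [-0.17 -0.01  8.01] turn [-0.  -0.   0.4]
```

View pics/w1.png

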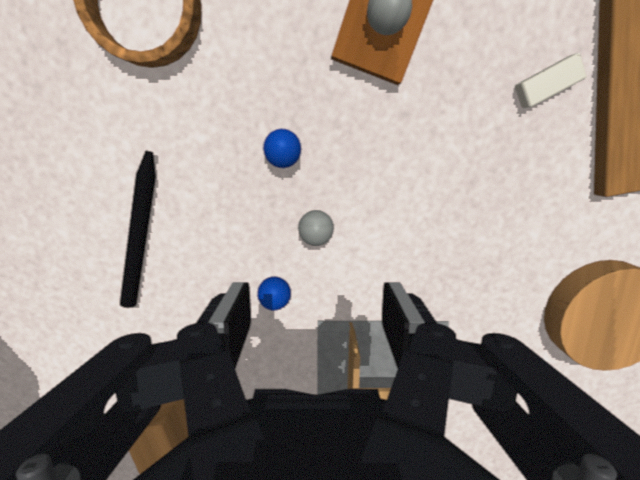

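The wrist view shows the grey ball at (316,228), exactly where (512,-15,15) projects. Blue balls are at (282,148) and (274,293). The board's front edge is along row 320. I'll descend to the grey ball.

```bash
python3 -m jog '[[-0.15,0,3,0,0,0.4],[-0.15,0,6,0,0,0.4],[-0.15,0,9,0,0,0.4],[-0.15,0,11,0,0,0.4],[-0.15,0,11,0,0,0.4]]'; python3 -c "
from h import *
go(512,-15,3,0)"
```

```text
clock: 2.4
eef_pos: [510.5, -13.3, 28.5]
ee_rot: [-2.217, -2.222, 0.004]
ft_force: [0.1, 0.2, 0.4]
grip_width: 59.5
gripper_force: 0.0
at [510.5 -13.3  28.5] yaw 0.1 t 2.4 F [0.1 0.2 0.4] w 59.5 -> shift cm [-0.17  0.16  2.55] turn [-0.2 -0.   0.1]
```

```bash
python3 -m jog '[[-0.15,0.15,1,0,0,0],[-0.15,0.15,2,0,0,0],[-0.15,0.15,2.55,0,0,0],[-0.15,0.15,2.55,0,0,0],[-0.15,0.15,2.55,0,0,0]]';  python3 -m jog '[[0,0,0,0,0,0],[0,0,0,0,0,0],[0,0,0,0,0,0],[0,0,0,0,0,0],[0,0,0,0,0,0]]' 0.9;python3 -m jog '[[0,0,-0.1,0,0,0],[0,0,-1,0,0,0],[0,0,-3,0,0,0],[0,0,-6,0,0,0],[0,0,-9,0,0,0]]'; python3 -c "
from h import *
go(585.5,214,40,0)"
```

```text
clock: 2.9
eef_pos: [513.9, -16.0, 5.0]
ee_rot: [2.222, 2.221, 0.0]
ft_force: [0.2, 0.9, 0.0]
grip_width: 59.5
gripper_force: 0.0
clock: 3.4
eef_pos: [513.9, -16.1, 5.3]
ee_rot: [2.222, 2.221, 0.0]
ft_force: [-2.4, 0.5, 5.4]
grip_width: 26.8
gripper_force: 58.6
clock: 3.9
eef_pos: [513.5, -16.0, 96.1]
ee_rot: [-2.222, -2.22, 0.001]
ft_force: [0.8, -0.7, -0.5]
grip_width: 26.5
gripper_force: 59.1
at [513.5 -16.   96.1] yaw -0.0 t 3.9 F [ 0.8 -0.7 -0.5] w 26.5 -> shift cm [23.01  7.19  5.61] turn [-0. -0. -0.]
```

```bash
python3 -m jog '[[2,0.5,0,0,0,0],[6,1.8,0,0,0,0],[10.5,3.2,0,0,0,0],[15,4.6,0,0,0,0],[17.5,5.5,0,0,0,0]]'
python3 - <<'E'
from cell import r
from h import *
o=np.zeros((480,800,3),np.uint8)
w=r.capture("wrist"); t=r.capture("side"); st=r.read_state(); p=st["eef_pos"]
u,v=map(int,proj(t,p)); print(u,v,p)
tc=t["img"][max(v-120,0):v+60,max(u-90,0):u+90]; tc=cv2.resize(tc,(320,int(320*tc.shape[0]/tc.shape[1])))
o[:,:480]=w["img"][:,80:560]; o[:min(480,tc.shape[0]),480:]=tc[:480]; cv2.imwrite("pics/w2.png",o[:,:,::-1])
go(585.5,214,60,0)
E
```

```text
clock: 4.4
eef_pos: [569.3, 162.0, 95.5]
ee_rot: [2.22, 2.222, 0.002]
ft_force: [-0.3, -1.1, -0.5]
grip_width: 26.6
gripper_force: 59.2
237 280 [569.5305301  161.97910244  95.38223057]
at [569.5 162.   95.4] yaw 0.1 t 4.5 F [-0.  -1.  -0.7] w 27.1 -> shift cm [5.2  1.61 3.54] turn [ 0.1 -0.   0.1]
```

View pics/w2.png

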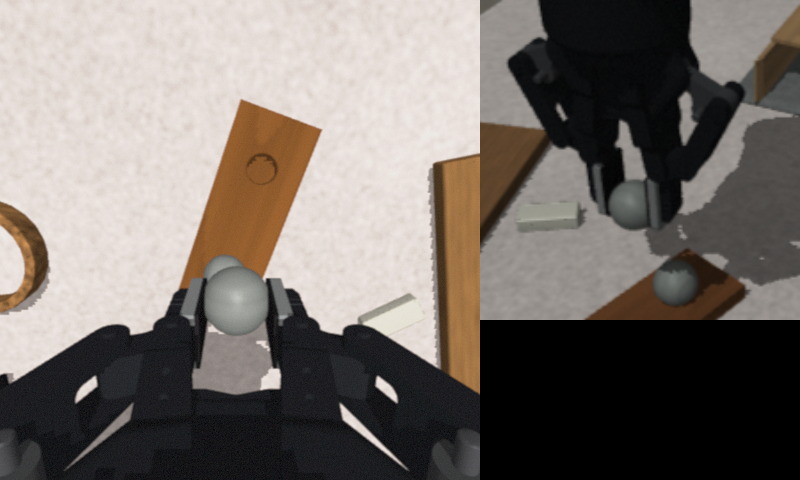

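The left panel shows the ball gripped at wrist (316,300). The empty dimple is at wrist (341.5,169), and the tray's tail corners are at (321,100) and (402,130). The right panel shows the ball held near the fingertips at side (234,275).

Run:
```python
from cell import r
from h import *
np.set_printoptions(precision=1,suppress=True)
w=r.capture("wrist"); t=r.capture("side"); p=r.read_state()["eef_pos"]
b,e=tri(w,(316,300),t,(234.2,275.3)); print("held",b,e,b-p)
hsv=cv2.cvtColor(w["img"],cv2.COLOR_RGB2HSV)
k=comp((hsv[:,:,1]>110)&(hsv[:,:,0]<20),350,130); hull=cv2.convexHull(k); print(cv2.approxPolyDP(hull,4,True)[:,0].tolist())
a=plane(w,321,100,12);c=plane(w,402,130,12); print("tail",a,c,np.linalg.norm(a-c),np.degrees(np.arctan2(*(c-a)[1::-1])))
h=plane(w,341.5,169,12); m=(a+c)/2; ax=h-m; print("hole1",h,"tail-mid to hole",np.linalg.norm(ax))
tg=h[:2]-(b-p)[:2]; go(tg[0],tg[1],60,0)
```

```text
held [569.8 164.4 104.5] 2.292708253957657 [1.2 5.2 9.5]
[[399, 129], [342, 275], [260, 289], [321, 100]]
tail [572.3 255.7  12. ] [624.9 237.8  12. ] 55.54690833726286 -18.898928082478946
hole1 [586.3 212.9  12. ] tail-mid to hole 36.05842512373567
at [568.6 159.1  95. ] yaw 0.0 t 4.6 F [-0.8  0.9  0.3] w 26.6 -> shift cm [4.8 1.6 3.5] turn [-0.  0.  0.]
```

```bash
python3 -m jog '[[1.5,0.5,1,0,0,0],[3.2,1.1,2.5,0,0,0],[4.8,1.6,4.5,0,0,0],[4.8,1.6,6.3,0,0,0],[4.8,1.6,6.3,0,0,0]]'
python3 - <<'E'
from cell import r
from h import *
np.set_printoptions(precision=1,suppress=True)
w=r.capture("wrist"); t=r.capture("side"); s=r.capture("scene");p=r.read_state()["eef_pos"]
print(p)
o=np.zeros((440,800,3),np.uint8)
o[:,:400]=cv2.resize(w["img"][200:420,216:416],(400,440))
u,v=map(int,proj(t,p+[0,0,9])); o[:200,400:600]=cv2.resize(t["img"][v-50:v+50,u-50:u+50],(200,200)); print(u,v)
u,v=map(int,proj(s,p+[0,0,9])); o[:400,600:]=cv2.resize(s["img"][v-50:v+50,u-25:u+25],(200,400)); print(u,v)
print("hole in wrist",proj(w,(586.3,212.9,12)))
cv2.imwrite("pics/w3.png",o[:,:,::-1])
E
```

```text
clock: 5.1
eef_pos: [583.4, 206.4, 29.1]
ee_rot: [-2.221, -2.219, 0.006]
ft_force: [-0.2, -0.9, -0.5]
grip_width: 26.7
gripper_force: 59.2
[585.3 206.6  32.5]
207 340
472 208
hole in wrist (np.float64(322.45191668369876), np.float64(267.37161988574684))
```

View pics/w3.png

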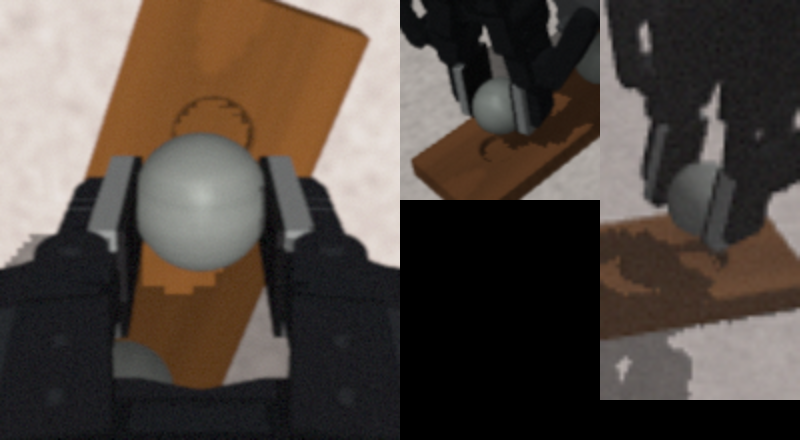

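The wrist crop shows the held ball centred at (316,300.5) and the empty dimple just ahead of it, centred at (322.5,268). A few mm of correction are needed.

Run:
```python
from cell import r
from h import *
np.set_printoptions(precision=1,suppress=True)
w=r.capture("wrist"); p=r.read_state()["eef_pos"]; print(w["origin"]-p)
o,d=ray(w,316,300.5); b=o+d*155.6; print("ball by size",b)
h=plane(w,322.5,268,12); print("hole",h)
for z in (b[2],39.,36.): print(z,(h-plane(w,316,300.5,z)))
```

```text
[ -0.4  68.9 142.5]
ball by size [585.  205.1  36.5]
hole [588.4 211.4  12. ]
36.511045491747836 [  3.4   6.3 -24.5]
39.0 [  3.4   5.  -27. ]
36.0 [  3.4   6.6 -24. ]
```

```bash
python3 -m jog '[[0.3,0.2,0,0,0,0],[0.58,0.34,0,0,0,0],[0.58,0.34,0.5,0,0,0],[0.58,0.34,1.0,0,0,0],[0.58,0.34,1.0,0,0,0]]'; python3 -m jog '[[0,0,0.1,0,0,0],[0,0,0.2,0,0,0],[0,0,0.3,0,0,0],[0,0,0.3,0,0,0],[0,0,0.3,0,0,0]]'
```

```text
clock: 5.8
eef_pos: [587.7, 212.5, 20.8]
ee_rot: [-2.222, -2.22, 0.002]
ft_force: [-0.6, -0.1, -1.1]
grip_width: 27.0
gripper_force: 59.2
clock: 6.3
eef_pos: [588.4, 212.7, 18.8]
ee_rot: [2.222, 2.221, 0.0]
ft_force: [-0.3, -1.2, -0.2]
grip_width: 26.9
gripper_force: 59.2
```

```bash
for i in 1 2; do python3 -m jog '[[0,0,0.05,0,0,0],[0,0,0.1,0,0,0],[0,0,0.15,0,0,0],[0,0,0.15,0,0,0],[0,0,0.15,0,0,0]]'| grep -E 'pos|force'; done
```

```text
eef_pos: [588.3, 212.7, 17.3]
ft_force: [0.0, 0.4, -0.3]
gripper_force: 59.2
eef_pos: [588.3, 212.7, 15.8]
ft_force: [0.2, -0.5, -0.1]
gripper_force: 59.2
```

```bash
for i in 1 2; do python3 -m jog '[[0,0,0.03,0,0,0],[0,0,0.07,0,0,0],[0,0,0.1,0,0,0],[0,0,0.1,0,0,0],[0,0,0.1,0,0,0]]'| grep -E 'pos|ft_force'; done
```

```text
eef_pos: [588.4, 212.7, 15.0]
ft_force: [0.0, -0.5, 2.1]
eef_pos: [588.6, 212.7, 14.6]
ft_force: [-2.6, -1.5, 9.4]
```

```bash
python3 -m jog '[[0,0,-0.05,0,0,0],[0,0,-0.1,0,0,0],[0,0,-0.1,0,0,0],[0,0,-0.1,0,0,0],[0,0,-0.1,0,0,0]]' 0.35; python3 -m jog '[[0,0,-0.5,0,0,0],[0,0,-2,0,0,0],[0,0,-5,0,0,0],[0,0,-9,0,0,0],[0,0,-11,0,0,0]]'; python3 -m jog '[[-1,0,0,0,0,3],[-2,0,0,0,0,9],[-4,0,0,0,0,15],[-4,0,0,0,0,18.5],[-4,0,0,0,0,18.5]]' 0
python3 - <<'E'
from cell import r
from h import *
w=r.capture("wrist"); cv2.imwrite("pics/w4.png",w["img"][:,:,::-1])
go(573,177,120,-19)
E
```

```text
clock: 8.8
eef_pos: [588.3, 212.7, 14.6]
ee_rot: [-2.222, -2.221, 0.0]
ft_force: [-0.3, -0.3, -0.3]
grip_width: 55.6
gripper_force: 0.0
clock: 9.3
eef_pos: [589.6, 213.1, 129.4]
ee_rot: [2.221, 2.219, 0.007]
ft_force: [0.5, -0.3, 0.1]
grip_width: 55.5
gripper_force: 0.0
clock: 9.8
eef_pos: [588.6, 172.4, 126.1]
ee_rot: [2.551, 1.832, 0.002]
ft_force: [-0.4, 0.9, -0.4]
grip_width: 85.3
gripper_force: 0.0
at [588.6 172.7 125.9] yaw -18.5 t 9.85 F [-0.   0.5 -0.3] w 85.3 -> shift cm [-0.09 -1.61  0.59] turn [ 0.1 -0.   0.5]
```

View pics/w4.png

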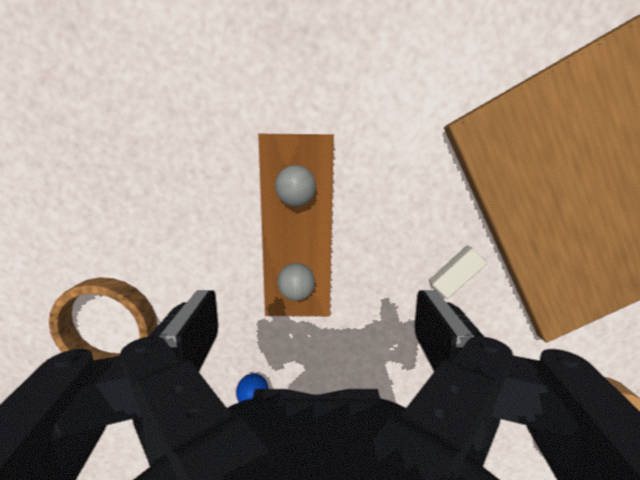

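Both balls are in their dimples at wrist (296,186) and (296,282). The tray corners are (259,134), (333,135), (330,316) and (265,316). Next I'll grip the tray by its sides, somewhat towards the tail.

Run:
```python
from cell import r
from h import *
np.set_printoptions(precision=1,suppress=True)
w=r.capture("wrist")
P=[plane(w,u,v,12)[:2] for u,v in ((259.5,134),(333.5,135),(330,316),(265,316.5))]
print(np.array(P),[np.linalg.norm(P[i]-P[(i+1)%4]) for i in range(4)])
a=plane(w,296,187,23)[:2];b=plane(w,296,283,23)[:2]; print("balls",a,b,np.linalg.norm(a-b))
c=(np.mean(P,0)+(a+b)/2)/2; ax=(b-a)/np.linalg.norm(b-a); ex=P[2]+P[3]-P[0]-P[1]; yaw=np.degrees(np.arctan2(*ax[::-1])),np.degrees(np.arctan2(*ex[::-1]))
print(c,yaw); g=c-30*ax; go(*g,40,np.mean(yaw)+90); go(*g,-2,np.mean(yaw)+90)
```

```text
[[572.6 255.8]
 [624.1 237.8]
 [576.   96.7]
 [522.7 114.1]] [np.float64(54.53939097582903), np.float64(149.10423665409397), np.float64(55.97440110019354), np.float64(150.25790930885523)]
balls [586.2 211.7] [560.7 139.5] 76.60455674667985
[573.7 175.9] (np.float64(-109.4679671867295), np.float64(-109.12123640968919))
at [588.5 172.9 125.6] yaw -18.4 t 9.9 F [0.4 0.3 0.2] w 85.3 -> shift cm [ 2.8 -1.4  8.6] turn [ 0.  -0.   0.9]
at [588.5 172.9 125.6] yaw -18.4 t 9.9 F [0.4 0.3 0.2] w 85.3 -> shift cm [ 2.8 -1.4 12.8] turn [ 0.  -0.   0.9]
```

```bash
python3 -m jog '[[2.8,-1.4,0,0,0,0.9],[2.8,-1.4,3,0,0,0.9],[2.8,-1.4,7,0,0,0.9],[2.8,-1.4,11,0,0,0.9],[2.8,-1.4,11.5,0,0,0.9]]'; python3 -m jog '[[0,0,0.5,0,0,0],[0,0,1,0,0,0],[0,0,1.3,0,0,0],[0,0,1.3,0,0,0],[0,0,1.3,0,0,0]]'; python3 -m jog '[[0,0,0,0,0,0],[0,0,0,0,0,0],[0,0,0,0,0,0],[0,0,0,0,0,0],[0,0,0,0,0,0]]' 0.7
python3 - <<'E'
from cell import r
from h import *
go(586,200,10,-19.3)
E
```

```text
clock: 10.4
eef_pos: [581.2, 203.4, 5.9]
ee_rot: [-2.561, -1.816, 0.01]
ft_force: [-1.1, -0.6, 0.4]
grip_width: 84.8
gripper_force: 0.0
clock: 10.9
eef_pos: [584.3, 203.8, -2.4]
ee_rot: [2.564, 1.814, 0.002]
ft_force: [-0.2, 0.4, -0.5]
grip_width: 85.7
gripper_force: 0.0
clock: 11.4
eef_pos: [584.2, 203.8, -2.6]
ee_rot: [2.565, 1.814, 0.001]
ft_force: [-1.4, -1.2, 5.4]
grip_width: 54.2
gripper_force: 64.1
at [584.2 203.8  -2.6] yaw -19.4 t 11.4 F [-1.4 -1.2  5.4] w 54.2 -> shift cm [-0.3   0.3  -1.26] turn [ 0.  -0.  -0.1]
```

```bash
python3 -m jog '[[0,0,-0.2,0,0,0],[0,0,-0.6,0,0,0],[0,0,-1,0,0,0],[0,0,-1.5,0,0,0],[0,0,-1.5,0,0,0]]'
python3 - <<'E'
from cell import r
import cv2,numpy as np
s=cv2.imread("pics/scene0.png");t=cv2.imread("pics/side0.png")
o=np.zeros((516,800,3),np.uint8)
o[:510,:480]=cv2.resize(t[150:235,285:365],(480,510),interpolation=cv2.INTER_CUBIC)
o[:516,484:800]=cv2.resize(s[250:336,272:324],(312,516),interpolation=cv2.INTER_CUBIC)[:, :316] if 0 else np.pad(cv2.resize(s[250:336,272:324],(312,516),interpolation=cv2.INTER_CUBIC),((0,0),(0,4),(0,0)))
cv2.imwrite("pics/c2.png",o)
E
```

```text
clock: 11.9
eef_pos: [584.4, 203.8, 12.6]
ee_rot: [2.564, 1.814, 0.002]
ft_force: [0.3, -0.0, -2.7]
grip_width: 54.3
gripper_force: 63.8
```

View pics/c2.png

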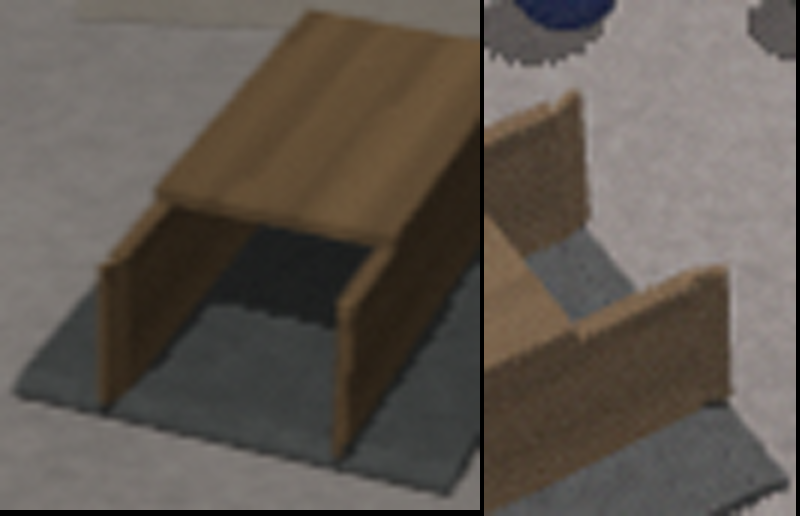

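The left panel shows the front faces of the case walls. The +x wall's outer edge is at crop x ≈ 99, y 265–405, and the −x wall's front face spans x ≈ 333–347, down to y ≈ 458. The board's front corners are at (15,395) and (448,495). The right panel shows the +x wall's front edge at (728,267)–(730,400).

Run:
```python
from cell import r
from h import *
np.set_printoptions(precision=1,suppress=True)
s=r.capture("scene"); t=r.capture("side")
S=lambda x,y:(285+(x+.5)/6-.5,150+(y+.5)/6-.5)
C=lambda x,y:(272+(x-484+.5)/6-.5,250+(y+.5)/6-.5)
def T(n,a,b): print(n,*tri(s,C(*b),t,S(*a)))
T("x+ top outer",(99,265),(727,267)); T("x+ bot outer",(100,405),(730,400)); T("x- top",(343,297),(579,92)); T("x- bot inner",(333,458),(588,226)); T("board front x+",(15,395),(788,484))
for n,q,z in (("x+ outer bot",(100,405),5),("x+ inner mouth bot",(109,403),5),("x- inner mouth bot",(333,458),5),("x- outer bot",(347,458),5),("x+ outer top",(99,265),47),("x- inner top",(338,300),47),("bd x+",(15,395),1),("bd x-",(448,495),1)): print("side",n,plane(t,*S(*q),z))
for n,q,z in (("x+ outer bot",(730,400),5),("x+ outer top",(727,267),47),("x- top inner",(581,95),47),("x- bot inner",(588,226),5),("bd x+ front",(788,484),1)): print("scene",n,plane(s,*C(*q),z))
go(575,0,13,0)
```

```text
x+ top outer [ 611.7 -107.7   48.4] 0.9379192232044005
x+ bot outer [ 612.1 -108.3    4.9] 0.6030257311438674
x- top [ 547.4 -109.9   51.7] 2.574961234153047
x- bot inner [ 546.5 -108.6    4.6] 0.21837916585970643
board front x+ [ 637.3 -108.8    1.5] 0.43942161887931913
side x+ outer bot [ 612.2 -107.9    5. ]
side x+ inner mouth bot [ 610.3 -109.7    5. ]
side x- inner mouth bot [ 546.2 -108.2    5. ]
side x- outer bot [ 542.9 -109.6    5. ]
side x+ outer top [ 612.9 -109.4   47. ]
side x- inner top [ 549.9 -117.1   47. ]
side bd x+ [ 637.7 -109.2    1. ]
side bd x- [ 514.9 -109.3    1. ]
scene x+ outer bot [ 611.8 -108.5    5. ]
scene x+ outer top [ 610.1 -107.2   47. ]
scene x- top inner [ 545.6 -107.5   47. ]
scene x- bot inner [ 546.9 -108.8    5. ]
scene bd x+ front [ 636.8 -108.7    1. ]
at [584.  203.7  11.9] yaw -19.4 t 12.0 F [-1.   0.6 -3.2] w 54.3 -> shift cm [-19.5   5.9  -0.1] turn [  0.   -0.  -19.4]
```

```bash
python3 -m jog '[[-1,0.3,0,0,0,0],[-3,0.95,0,0,0,0],[-5.3,1.7,0,0,0,0],[-7.7,2.4,0,0,0,0],[-10,3.2,0,0,0,0]]'; python3 -m jog '[[-1.9,0.6,0,0,0,-3],[-3.8,1.2,0,0,0,-8],[-5.5,1.7,0,0,0,-13],[-6.8,2.2,0,0,0,-17],[-7.5,2.3,0,0,0,-19.4]]'; python3 -m jog '[[0,0,0,0,0,0],[0,0,0,0,0,0],[0,0,0,0,0,0],[0,0,0,0,0,0],[0,0,0,0,0,0]]'
python3 - <<'E'
from cell import r
from h import *
s=r.capture("scene"); t=r.capture("side"); w=r.capture("wrist")
go(578,20,12,0)
o=np.zeros((600,800,3),np.uint8)
o[:360,:400]=cv2.resize(t["img"][160:340,260:460],(400,360))
o[:360,400:]=cv2.resize(s["img"][190:370,250:450],(400,360))
o[360:,:320]=cv2.resize(w["img"],(320,240))
cv2.imwrite("pics/c3.png",o[:,:,::-1])
E
```

```text
clock: 12.5
eef_pos: [580.3, 97.2, 11.6]
ee_rot: [-2.564, -1.814, 0.001]
ft_force: [0.5, -0.2, -4.0]
grip_width: 54.2
gripper_force: 63.7
clock: 13.0
eef_pos: [577.3, 18.6, 11.7]
ee_rot: [-2.221, -2.222, 0.0]
ft_force: [0.6, 0.1, -2.9]
grip_width: 54.3
gripper_force: 63.7
clock: 13.5
eef_pos: [577.5, 20.7, 11.8]
ee_rot: [-2.222, -2.221, 0.0]
ft_force: [-1.1, 0.1, -3.6]
grip_width: 54.2
gripper_force: 63.7
at [577.6  20.6  11.8] yaw -0.0 t 13.65 F [ 0.4 -0.  -3.3] w 54.2 -> shift cm [-0.06  0.04 -0.02] turn [ 0.  0. -0.]
```

View pics/c3.png

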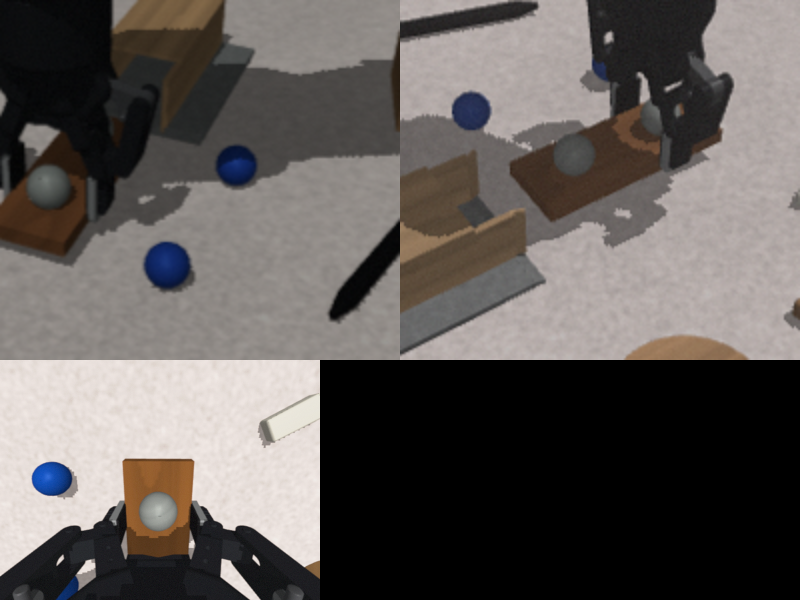

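Both balls are still seated and the tray hangs level. Its tail corners are at wrist (248,200) and (388,200), and its nose points at the case mouth. I'll check the lateral position and yaw by numbers.

Run:
```python
from cell import r
from h import *
np.set_printoptions(precision=1,suppress=True)
w=r.capture("wrist"); s=r.capture("scene"); p=r.read_state()["eef_pos"]
hsv=cv2.cvtColor(w["img"],cv2.COLOR_RGB2HSV)
m=(hsv[:,:,1]>110)&(hsv[:,:,0]<20)
for v in (204,210,220,240,260):
    x=np.where(m[v,200:440])[0]+200; q=[plane(w,x.min()-.5,v,26),plane(w,x.max()+.5,v,26)]; print(v,x.min(),x.max(),q[0],q[1],"mid",(q[0]+q[1])[0]/2,"wid",q[1][0]-q[0][0])
C=lambda x,y:(250+(x-400)/2,190+y/2)
for q in ((511,165),(552,212)): print("nose top",plane(s,*C(*q),26))
print("tail bottom?",p)
```

```text
204 246 387 [549.7  65.8  26. ] [605.2  65.7  26. ] mid 577.4808681149955 wid 55.48555209630956
210 246 387 [549.6  63.4  26. ] [605.4  63.3  26. ] mid 577.4784673729494 wid 55.76662835915715
220 246 386 [549.4  59.4  26. ] [605.2  59.3  26. ] mid 577.2763896303649 wid 55.84542716207011
240 248 384 [549.7  51.1  26. ] [604.9  51.   26. ] mid 577.2646830408611 wid 55.201216563335265
260 249 383 [549.6  42.6  26. ] [604.9  42.5  26. ] mid 577.2525401286654 wid 55.35435548591795
nose top [552.5 -83.6  26. ]
nose top [606.5 -83.3  26. ]
tail bottom? [577.6  20.5  11.8]
```

```bash
python3 -m jog '[[-0.3,0.05,0.3,0,0,0],[-0.9,0.05,0.6,0,0,0],[-1.5,0.05,0.8,0,0,0],[-2,0.05,0.8,0,0,0],[-2.2,0.05,0.8,0,0,0]]' | grep -E 'pos|ft_'; python3 -m jog '[[-0.2,0,0,0,0,0],[-0.5,0,0,0,0,0],[-0.8,0,0,0,0,0],[-1,0,0,0,0,0],[-1,0,0,0,0,0]]'| grep -E 'pos|ft_'
```

```text
eef_pos: [578.0, -2.4, 3.7]
ft_force: [0.6, 0.7, -3.7]
eef_pos: [578.1, -11.9, 3.8]
ft_force: [-0.9, 0.1, -3.7]
```

```bash
python3 -m jog '[[-0.2,0,0,0,0,0],[-0.5,0,0,0,0,0],[-0.8,0,0,0,0,0],[-1,0,0,0,0,0],[-1,0,0,0,0,0]]'| grep -E 'pos|ft_|width'
```

```text
eef_pos: [578.0, -21.9, 3.8]
ft_force: [-0.6, 0.9, -2.7]
grip_width: 54.3
```

```bash
python3 -m jog '[[-0.3,0,0,0,0,0],[-0.7,0,0,0,0,0],[-1.1,0,0,0,0,0],[-1.5,0,0,0,0,0],[-1.5,0,0,0,0,0]]'| grep -E 'pos|ft_|width'; python3 -m jog '[[-0.3,0,0,0,0,0],[-0.7,0,0,0,0,0],[-1.1,0,0,0,0,0],[-1.5,0,0,0,0,0],[-1.5,0,0,0,0,0]]'| grep -E 'pos|ft_|width'
```

```text
eef_pos: [578.1, -37.2, 3.8]
ft_force: [1.3, -0.3, -3.9]
grip_width: 54.3
eef_pos: [578.0, -52.2, 3.8]
ft_force: [-0.1, 0.9, -3.7]
grip_width: 54.2
```

```bash
python3 -m jog '[[-0.3,0,0,0,0,0],[-0.7,0,0,0,0,0],[-1.1,0,0,0,0,0],[-1.5,0,0,0,0,0],[-1.5,0,0,0,0,0]]'| grep -E 'pos|ft_|width'; python3 -m jog '[[-0.3,0,0,0,0,0],[-0.7,0,0,0,0,0],[-1.1,0,0,0,0,0],[-1.5,0,0,0,0,0],[-1.5,0,0,0,0,0]]'| grep -E 'pos|ft_|width'
```

```text
eef_pos: [578.0, -67.2, 3.8]
ft_force: [0.3, 0.1, -3.6]
grip_width: 54.3
eef_pos: [578.0, -82.2, 3.8]
ft_force: [0.6, -0.3, -2.9]
grip_width: 54.1
```

```bash
python3 -m jog '[[-0.2,0,0,0,0,0],[-0.5,0,0,0,0,0],[-0.8,0,0,0,0,0],[-1,0,0,0,0,0],[-1,0,0,0,0,0]]'| grep -E 'pos|ft_|width'; python3 -m jog '[[0,0,0.03,0,0,0],[0,0,0.06,0,0,0],[0,0,0.1,0,0,0],[0,0,0.1,0,0,0],[0,0,0.1,0,0,0]]'| grep -E 'pos|ft_|width'
```

```text
eef_pos: [578.0, -91.9, 3.8]
ft_force: [-0.1, 0.6, -3.2]
grip_width: 54.2
eef_pos: [578.0, -91.6, 2.8]
ft_force: [0.0, 0.3, -3.9]
grip_width: 54.6
```

```bash
python3 -m jog '[[0,0,0.03,0,0,0],[0,0,0.06,0,0,0],[0,0,0.06,0,0,0],[0,0,0.06,0,0,0],[0,0,0.06,0,0,0]]'| grep -E 'pos|ft_|width'
```

```text
eef_pos: [578.1, -91.6, 2.4]
ft_force: [-1.7, 1.3, 3.4]
grip_width: 54.3
```

```bash
python3 -m jog '[[0,0,0,0,0,0],[0,0,0,0,0,0],[0,0,0,0,0,0],[0,0,0,0,0,0],[0,0,0,0,0,0]]' 0.2; python3 -m jog '[[0,0,-0.5,0,0,0],[0,0,-2,0,0,0],[0,0,-4,0,0,0],[0,0,-6,0,0,0],[0,0,-7,0,0,0]]'| grep -E 'pos|ft_'; python3 -m jog '[[2,0,0,0,0,0],[5,0,0,0,0,0],[8,0,0,0,0,0],[9.5,0,0,0,0,0],[9.5,0,0,0,0,0]]' 1| grep -E 'pos|ft_|width'
python3 - <<'E'
from cell import r
from h import *
np.set_printoptions(precision=1,suppress=True)
w=r.capture("wrist"); s=r.capture("scene"); 
hsv=cv2.cvtColor(w["img"],cv2.COLOR_RGB2HSV); m=(hsv[:,:,1]>110)&(hsv[:,:,0]<20)
ys,xs=np.where(m[:330,220:420]); print("tray px rows",ys.min() if len(ys) else None)
if len(ys): print(plane(w,315,ys.min(),17))
o=np.zeros((480,800,3),np.uint8); o[:,:480]=w["img"][:,80:560]; o[:320,480:]=cv2.resize(s["img"][190:350,220:380],(320,320))
cv2.imwrite("pics/c4.png",o[:,:,::-1]); go(578,-15,9,0)
E
```

```text
clock: 19.25
eef_pos: [578.0, -91.6, 2.2]
ee_rot: [2.222, 2.221, 0.0]
ft_force: [-0.4, -0.2, -0.2]
grip_width: 68.3
gripper_force: 0.0
eef_pos: [578.9, -91.8, 74.9]
ft_force: [1.1, -0.6, -0.1]
eef_pos: [578.0, 4.8, 72.5]
ft_force: [-0.1, -0.5, -0.4]
grip_width: 0.0
tray px rows 292
[577.1 -20.8  17. ]
at [578.1   3.   72.3] yaw -0.0 t 20.35 F [-0.1 -0.3 -0.7] w 0.0 -> shift cm [-1.8 -0.   6.3] turn [ 0.  0. -0.]
```

View pics/c4.png

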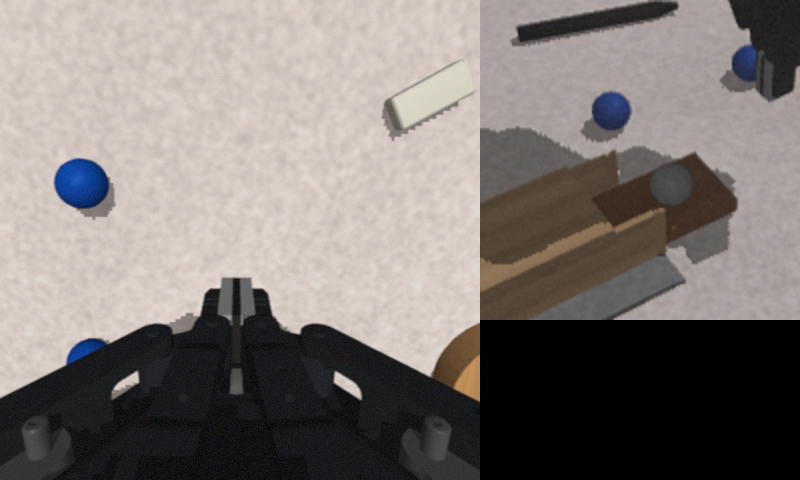

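The scene panel shows the tray about half in, between the walls, with ball A still in its dimple at (670,185). The wrist panel shows the fingers shut behind the tail. Now I'll push from the tail.

```bash
python3 -m jog '[[-1,0,1,0,0,0],[-1.3,0,3,0,0,0],[-1.3,0,5,0,0,0],[-1.3,0,6.3,0,0,0],[-1.3,0,6.3,0,0,0]]'| grep -E 'pos|ft_'; python3 -m jog '[[-0.3,0,0,0,0,0],[-0.7,0,0,0,0,0],[-1.1,0,0,0,0,0],[-1.5,0,0,0,0,0],[-1.9,0,0,0,0,0]]'| grep -E 'pos|ft_';python3 -m jog '[[-0.2,0,0,0,0,0],[-0.4,0,0,0,0,0],[-0.6,0,0,0,0,0],[-0.8,0,0,0,0,0],[-1,0,0,0,0,0]]'| grep -E 'pos|ft_'
```

```text
eef_pos: [576.8, -10.6, 7.2]
ft_force: [-0.9, -0.4, -0.2]
eef_pos: [578.2, -29.1, 9.6]
ft_force: [-0.1, 0.4, -0.8]
eef_pos: [578.0, -38.6, 9.2]
ft_force: [0.8, 2.1, 1.1]
```

```bash
for i in 1 2 3 4; do python3 -m jog '[[-0.25,0,0,0,0,0],[-0.5,0,0,0,0,0],[-0.75,0,0,0,0,0],[-1,0,0,0,0,0],[-1.25,0,0,0,0,0]]'| grep -E 'pos|ft_'; done
```

```text
eef_pos: [578.0, -51.3, 9.2]
ft_force: [-0.7, 1.3, -0.1]
eef_pos: [578.0, -63.8, 9.2]
ft_force: [0.9, 2.0, 0.9]
eef_pos: [578.0, -76.3, 9.2]
ft_force: [-0.5, 2.2, 1.2]
eef_pos: [578.0, -88.8, 9.2]
ft_force: [0.7, 2.8, 1.1]
```

```bash
python3 -m jog '[[-0.2,0,0,0,0,0],[-0.4,0,0,0,0,0],[-0.6,0,0,0,0,0],[-0.8,0,0,0,0,0],[-0.9,0,0,0,0,0]]'| grep -E 'pos|ft_'; for i in 1 2; do python3 -m jog '[[-0.03,0,0,0,0,0],[-0.06,0,0,0,0,0],[-0.09,0,0,0,0,0],[-0.12,0,0,0,0,0],[-0.15,0,0,0,0,0]]'| grep -E 'pos|ft_'; done
```

```text
eef_pos: [578.0, -97.8, 9.2]
ft_force: [-0.6, 2.2, 2.3]
eef_pos: [577.9, -98.6, 9.2]
ft_force: [0.6, 8.0, 2.4]
eef_pos: [577.8, -98.8, 9.1]
ft_force: [1.1, 17.8, 4.0]
```

```bash
python3 -m jog '[[0.2,0,0,0,0,0],[0.6,0,0,0,0,0],[1.5,0,0,0,0,0],[4,0,-2,0,0,0],[8,0,-6,0,0,0]]'| grep -E 'pos|ft_';python3 -m jog '[[2,0,-3,0,0,0],[5,0,-7,0,0,0],[9,0,-10,0,0,0],[12,0,-10,0,0,0],[12,0,-10,0,0,0]]'| grep -E 'pos|ft_'
python3 - <<'E'
from cell import r
from h import *
np.set_printoptions(precision=1,suppress=True)
s=r.capture("scene"); t=r.capture("side")
for x in (552,606): # expected tail top corners if home
    print(proj(s,(x,-111,17)),proj(t,(x,-111,17)))
for q in ((579,-149+0,28),): print("ball A exp",proj(s,q),proj(t,q))
cv2.imwrite("pics/s9.png",s["img"][:,:,::-1]);cv2.imwrite("pics/t9.png",t["img"][:,:,::-1])
for n,c in (("scene",s),("side",t)):
    u0,v0=map(int,proj(c,(579,-111,17)));im=c["img"]
    print(n,u0,v0)
    # brightness/colour profile along the board's midline, y from -90 to -150 on z=17
    for x in (560,579,597):
        print(x,[ (y,im[int(round(proj(c,(x,y,17))[1])),int(round(proj(c,(x,y,17))[0]))].tolist()) for y in range(-100,-126,-3)])
E
```

```text
eef_pos: [576.6, -25.0, 63.3]
ft_force: [-0.0, 0.1, 1.1]
eef_pos: [578.1, 98.1, 165.5]
ft_force: [-0.3, -0.3, -0.7]
(np.float64(288.8809902116162), np.float64(284.2069447350146)) (np.float64(337.51680792525684), np.float64(217.77949450365938))
(np.float64(308.58557612365206), np.float64(308.4503982065067)) (np.float64(305.559008392454), np.float64(210.5619539142551))
ball A exp (np.float64(273.74176662428283), np.float64(301.8026194613752)) (np.float64(330.0882386187507), np.float64(196.8168546865185))
scene 298 296
560 [(-100, [94, 91, 89]), (-103, [92, 87, 86]), (-106, [95, 90, 88]), (-109, [99, 93, 91]), (-112, [57, 42, 30]), (-115, [49, 32, 25]), (-118, [58, 46, 37]), (-121, [49, 37, 22]), (-124, [58, 42, 33])]
579 [(-100, [96, 90, 90]), (-103, [95, 92, 91]), (-106, [92, 89, 89]), (-109, [89, 85, 82]), (-112, [53, 38, 28]), (-115, [48, 34, 19]), (-118, [49, 35, 20]), (-121, [53, 39, 31]), (-124, [48, 33, 22])]
597 [(-100, [82, 68, 56]), (-103, [81, 67, 52]), (-106, [86, 69, 57]), (-109, [84, 69, 56]), (-112, [84, 70, 56]), (-115, [86, 73, 58]), (-118, [83, 68, 53]), (-121, [83, 68, 53]), (-124, [83, 69, 52])]
side 321 214
560 [(-100, [34, 21, 13]), (-103, [33, 21, 10]), (-106, [33, 19, 10]), (-109, [33, 21, 12]), (-112, [32, 21, 13]), (-115, [30, 18, 10]), (-118, [29, 18, 9]), (-121, [32, 20, 13]), (-124, [31, 19, 9])]
579 [(-100, [35, 22, 13]), (-103, [36, 22, 12]), (-106, [36, 23, 12]), (-109, [35, 21, 11]), (-112, [35, 22, 13]), (-115, [32, 20, 11]), (-118, [32, 19, 11]), (-121, [33, 22, 13]), (-124, [30, 18, 10])]
597 [(-100, [53, 34, 21]), (-103, [52, 33, 18]), (-106, [51, 31, 17]), (-109, [53, 33, 18]), (-112, [62, 39, 21]), (-115, [59, 37, 21]), (-118, [66, 41, 24]), (-121, [62, 39, 22]), (-124, [52, 32, 18])]
```

The scene profile puts the tail edge at y ≈ -110.5, where home is -111. A last check on the balls, by colour.

Run:
```python
from cell import r
from h import *
c=r.capture("side"); im=c["img"].astype(int)
sat=(im.max(2)-im.min(2))/im.max(2)
print("exp ball A",proj(c,(578.5,-149,28)),"front",proj(c,(578.5,-138,20)), "top",proj(c,(578.5,-149,43)),"radius px",15*503/np.linalg.norm(np.array(c["origin"])-[578,-149,28]))
for v in range(182,222,2): print(v,"".join("o" if x<.3 else "." for x in sat[v,300:350]))
```

```text
exp ball A (np.float64(330.37742817391654), np.float64(196.8787854876428)) front (np.float64(327.83245113159137), np.float64(204.36583141644886)) top (np.float64(330.6457015209418), np.float64(188.76501347614413)) radius px 9.225155268030962
182 ooooooooooo.......................................
184 oooooooooo........................................
186 ooooooooo.........................................
188 ooooooo.....................ooooo.................
190 ooooo...................ooooooooooooo.............
192 oooo...................ooooooooooooooo............
194 oo....................ooooooooooooooooo...........
196 oo...................ooooooooooooooooooo..........
198 oo...................ooooooooooooooooooo..........
200 oo....................ooooooooooooooooo...........
202 oo.....................ooooooooooooooo............
204 oo.......................ooooooooooo..............
206 oo...........................ooo..................
208 oo................................................
210 oo................................................
212 oo................................................
214 oo...............................................o
216 oo..oo..........................................oo
218 oooooooooooo...................................ooo
220 ooooooooooooooooooooo........................ooooo<stdin>:4: RuntimeWarning: invalid value encountered in divide
```

Ball A's disc is centred at (330,197), exactly where a seated ball should be. Handing in.

```bash
python3 -c "
from cell import r
print(r.job_done())"
```

```text
the job is handed in; nothing more can be done
None
```

The loose ball is in the empty dimple and the tray is pushed firmly against the back of the case, tail about 0.5 mm from its home mark. I confirmed that ball still seated after the push; the other is hidden under the roof and was last seen seated before insertion. The job is handed in, with no verdict returned.

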